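# Stand the objectives in the dry-cabinet rack by length

## Robot

A 6-joint arm with a two-finger parallel gripper is mounted at the origin on the work surface. World frame = base frame: x ahead of the robot, y to its left, z up, the work surface at z = 0. Lengths are in mm, angles in rad, forces in N, time in s.
With the tool pointing down it reaches from about 350 to 975 mm from the base axis. Payload 7.1 kg.
Tool frame: the origin (TCP) lies at the very end of the fingers, on their centre line; the grasp point (between the pads) lies 19 mm behind it; y points along the fingers, x is the direction in which the jaws open and shut, and the axes are right-handed (so a half turn about y gives the same grasp; the last joint's range is limited). The gripper opens to 88 mm and grips with 3 to 60 N. Pads are 20 mm wide; open, the fingers measure 115 mm over their backs; the gripper's body (75 mm by 178 mm) begins 61 mm behind the grasp point.
Start: joints at [-1.335, 0.423, 1.63, -0, 1.089, -0.019], TCP at [157.551, -604.799, 222.675] pointing down, gripper open.
Joint ranges: [-3, 3], [-0.9, 2.11], [0.09, 2.58], [-1.31, 4.45], [0.11, 2.69], [-2.54, 2.54]. Speed limits (rad/s): [2.39, 2.39, 3.01, 3.14, 3.14, 3.14].

## Interface

Orientations are given as a rotation vector (axis times angle).
In Python, from workcell import ctrl gives the robot as it stands. The module is installed in compiled form; this text tells all that it offers.
- The arm moves only by the tool jog_arm, never from a script. Its argument "steps" is a list of rows, each an object with "turn": the turn, a rotation vector about the world's x, y, z scaled (see below), a list of three; "dp": the shift along the world's x, y, z scaled (see below), a list of three; "claw": the opening, from 0 (shut) to 1 (fully open). In form: [{"turn": [wx, wy, wz], "dp": [x, y, z], "claw": claw}, ...]. A call has 1 to 12 rows; each row is the pose to reach, as a shift and turn from the pose measured when the call began, turning the shorter way round; what a row does not reach only later rows make up. The controller multiplies each number of a shift by 80 mm and each number of a turn by pi rad. A row lasts 1/12 s, in which the tool goes at most 41.7 mm and 7.16 degrees, less where a joint would pass 70% of its speed; a pose out of reach is approached as far as the arm can. A call with a number of a shift or a turn outside -1 to 1 is refused whole. A call with a gripper value outside its range is refused whole. The fingers move at their own pace and stop on an object; the grip force is fixed at half the most. Time passes only in rows, so rows that repeat a pose let the fingers close. It gives the time, the measured TCP pose, the force and the opening at its end, in the units of the state.
- ctrl.get_obs(): the state, without advancing time (a new reading comes with each control period).
- ctrl.get_image(name): name is "scene" or "top"; returns a dict with "img" (384x512x3 uint8, red, green, blue), "range_z" (384x512 float32, mm along the optical axis (not along the pixel's ray), 0 where there is no reading), "fovy" (degrees; the focal length in pixels is half the picture's height over the tangent of half this angle, whatever the lens; pixels are square), "cx", "cy" (the principal point, pixels), "camera_from_world" (4x4, takes a point from world to camera coordinates). Camera axes: x right, y down, z forward; pixel columns grow to the right and rows downward; lengths in mm; the calibration is good to about 2 mm. A picture is of the moment at which its call begins.
- ctrl.close_job(): hands the job in, once; it reports no verdict.
The state is a dict: "t": time; "qpos": joint angles; "qvel": joint speeds; "joint_torque": joint torques, N m; "ee_pos": TCP position; "orientation": TCP orientation; "ft_force": force on the tool from outside, world axes, zero at the start; "moment": the same for the moment, N m; "width": finger opening in mm.
Only numpy, scipy, OpenCV 4.12 (cv2) and the standard library are available. Lean on these libraries where they do the work, as an engineer would, in place of code of your own. Each camera call takes 0.05 s, during which the arm holds its last target.

## Task

Put the four loose microscope objectives away in the dry-cabinet rack: stand each one upright, lens up, inside its own rubber seat, in order of length with the shortest next to the rack's handle and the longest at the far end, so that none hides the next when the rack is slid in. They are delicate optics: set them down gently, never drop one or tip it over, and do not push aside or knock over the oil bottle or the culture flask that stand among them.

Things in the scene. Friction and masses are not known exactly. Their poses are not given: they have to be found in the camera images.
- objective36_center (a point): Microscope objective, the shortest and bluntest: wide front lens, nose about 29 mm across. Bright steel barrel with three dark rings, 36 mm tall, standing upright on its brass thread with the lens up. Thread (foot): 30 mm across, 5 mm tall; barrel: 36 mm across from 5 to 28.5 mm above the foot, then a cone to the nose. Mass 90 to 420 g. The point is on its axis half-way up, 18 mm above the foot; z points along the axis, up out of the lens.
- objective48_center (a point): Microscope objective, the second shortest: nose about 22 mm across. Bright steel barrel with three dark rings, 48 mm tall, standing upright on its brass thread with the lens up. Thread (foot): 30 mm across, 5 mm tall; barrel: 36 mm across from 5 to 33 mm above the foot, then a cone to the nose. Mass 90 to 420 g. The point is on its axis half-way up, 24 mm above the foot; z points along the axis, up out of the lens.
- objective60_center (a point): Microscope objective, the second longest: nose about 17 mm across. Bright steel barrel with three dark rings, 60 mm tall, standing upright on its brass thread with the lens up. Thread (foot): 30 mm across, 5 mm tall; barrel: 36 mm across from 5 to 38 mm above the foot, then a cone to the nose. Mass 90 to 420 g. The point is on its axis half-way up, 30 mm above the foot; z points along the axis, up out of the lens.
- objective72_center (a point): Microscope objective, the longest: slender nose about 13 mm across with a tiny front lens. Bright steel barrel with three dark rings, 72 mm tall, standing upright on its brass thread with the lens up. Thread (foot): 30 mm across, 5 mm tall; barrel: 36 mm across from 5 to 43 mm above the foot, then a cone to the nose. Mass 90 to 420 g. The point is on its axis half-way up, 36 mm above the foot; z points along the axis, up out of the lens.
- seat1_floor (a point): Round seat with a black rubber rim and grey felt floor, at the handle end of the rack. The fixed rack is a flat aluminium bar 270 x 70 mm, 10 mm thick, with a dark bow handle that sticks out 34 mm at one end only; its four like seats are 68 mm apart. Seat: flat floor 12 mm above the bench inside a rim 2 mm high, 48 mm across inside and 56 mm outside. The point is the floor centre; x runs along the row away from the handle, z up.
- seat2_floor (a point): Round seat with a black rubber rim and grey felt floor, second from the handle. The fixed rack is a flat aluminium bar 270 x 70 mm, 10 mm thick, with a dark bow handle that sticks out 34 mm at one end only; its four like seats are 68 mm apart. Seat: flat floor 12 mm above the bench inside a rim 2 mm high, 48 mm across inside and 56 mm outside. The point is the floor centre; x runs along the row away from the handle, z up.
- seat3_floor (a point): Round seat with a black rubber rim and grey felt floor, third from the handle. The fixed rack is a flat aluminium bar 270 x 70 mm, 10 mm thick, with a dark bow handle that sticks out 34 mm at one end only; its four like seats are 68 mm apart. Seat: flat floor 12 mm above the bench inside a rim 2 mm high, 48 mm across inside and 56 mm outside. The point is the floor centre; x runs along the row away from the handle, z up.
- seat4_floor (a point): Round seat with a black rubber rim and grey felt floor, at the end away from the handle. The fixed rack is a flat aluminium bar 270 x 70 mm, 10 mm thick, with a dark bow handle that sticks out 34 mm at one end only; its four like seats are 68 mm apart. Seat: flat floor 12 mm above the bench inside a rim 2 mm high, 48 mm across inside and 56 mm outside. The point is the floor centre; x runs along the row away from the handle, z up.
- oil_bottle_center (a point): Bystander: small amber immersion-oil bottle with black cap, 25 mm across, 56 mm tall, loose, standing among the objectives. The point is on its axis 28 mm above the bench; z up.
- flask_center (a point): Bystander: clear culture flask with a red screw cap, lying flat, 87 mm long, 50 mm wide, 25 mm high, loose. The point is about its middle, 12.5 mm above the bench; x points away from the cap, z up.

How it is judged:
By the outcome, as a careful person would: the job done as asked, in the order asked, and still so for the second after the job is handed in, with the robot touching nothing.
It also fails if it takes over 90 s, if anything falls off the work surface, if the arm or the gripper's body presses on something with over 40 N, if the wrist force passes 120 N, or if a joint passes its speed limit or range.

## Working session

There is one attempt and no reset: what is moved stays moved. The work goes in short steps, Python scripts to look and compute and a tool call to move; the robot and the scene stay as the last step left them, time stands still between calls to the robot, and variables do not carry over. Pictures are saved under pics/ and viewed, and the job is handed in when it is done.

Besides the shell and the picture viewer there is one more tool, called after "Request:" by a JSON object that holds its "op" and its "data". jog_arm: Moves the arm, as the interface text tells. Its arguments: {"type":"object","properties":{"steps":{"type":"array","items":{"type":"object","properties":{"turn":{"type":"array","items":{"type":"number"}},"dp":{"type":"array","items":{"type":"number"}},"claw":{"type":"number"}}}}},"required":["steps"]}

```bash
mkdir -p pics; ls; python3 - <<'E'
from workcell import ctrl
import cv2,numpy as np,pickle
o=ctrl.get_obs();print(o)
for n in("scene","top"):
    d=ctrl.get_image(n);pickle.dump(d,open(n+"0.pkl","wb"))
    cv2.imwrite(f"pics/{n}0.png",d["img"][:,:,::-1])
    print(n,d["fovy"],d["cx"],d["cy"],d["camera_from_world"].round(3).tolist())
E
```

```text
pics
{'t': 0.0, 'qpos': array([-1.33500109e+00,  4.23813657e-01,  1.63071506e+00, -1.26687303e-05,
        1.08862947e+00, -1.90342643e-02]), 'qvel': array([-0.00019478, -0.0006532 , -0.00087816, -0.00058835,  0.0017648 ,
        0.00021747]), 'joint_torque': array([-1.86892081e-03, -5.44624937e+01, -2.73665750e+01,  6.43539196e-02,
        2.28288188e-02, -1.00308598e-04]), 'ee_pos': array([ 157.41519955, -604.25074585,  221.90884165]), 'orientation': array([-1.31803081,  1.02032068, -1.01827502]), 'ft_force': array([ 0.16735096, -1.40225319, -1.63687855]), 'moment': array([-0.02155805,  0.00393123,  0.01409297]), 'width': 88.0982988286308}
scene 42.58175529747805 252.39295687085308 191.2461345935499 [[-0.533, 0.846, 0.004, 299.613], [0.723, 0.458, -0.516, -340.672], [-0.439, -0.272, -0.856, 1356.758], [0.0, 0.0, 0.0, 1.0]]
top 46.90574205608945 258.2148147712295 198.4228424348797 [[-0.007, -1.0, -0.003, 12.551], [-0.981, 0.008, -0.193, 545.274], [0.193, 0.002, -0.981, 904.386], [0.0, 0.0, 0.0, 1.0]]
```

View pics/scene0.png

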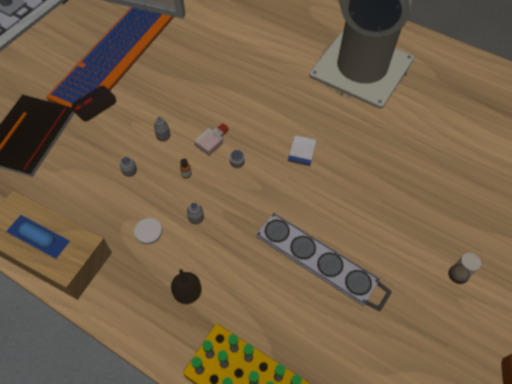

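View pics/top0.png

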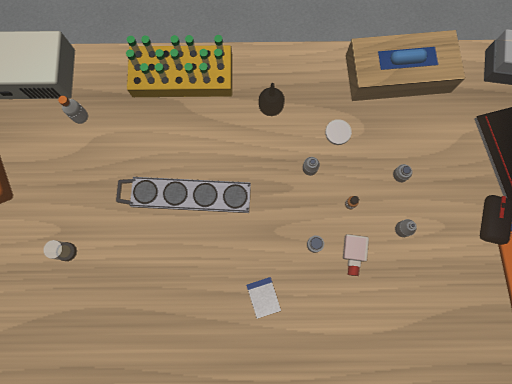

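The top view shows the rack's seats at (146,191), (175,193), (205,195), (236,196), with the handle on the left. The objectives are near (312,165), (403,173), (406,228) and (316,244), the oil bottle at (352,202) and the flask at (355,250). Next I measure them.

```bash
cat > h.py <<'E'
import numpy as np,cv2,pickle
def K(d):
    f=d["img"].shape[0]/2/np.tan(np.radians(d["fovy"]/2)); return f
def cloud(d):
    f=K(d);z=d["range_z"].astype(float);v,u=np.mgrid[:z.shape[0],:z.shape[1]]
    c=np.stack([(u-d["cx"])*z/f,(v-d["cy"])*z/f,z],-1)
    T=d["camera_from_world"];w=(c-T[:3,3])@T[:3,:3]
    w[z==0]=np.nan;return w
def ray(d,u,v,h):
    f=K(d);T=d["camera_from_world"];R=T[:3,:3];o=-R.T@T[:3,3]
    r=R.T@np.array([(u-d["cx"])/f,(v-d["cy"])/f,1]);return o+r*(h-o[2])/r[2]
def proj(d,p):
    T=d["camera_from_world"];c=T[:3,:3]@np.asarray(p,float)+T[:3,3];f=K(d);return c[0]/c[2]*f+d["cx"],c[1]/c[2]*f+d["cy"]
E
python3 - <<'E'
from h import *
t=pickle.load(open("top0.pkl","rb"));s=pickle.load(open("scene0.pkl","rb"))
for n,d in(("top",t),("scene",s)):
    w=cloud(d);h=w[...,2]
    print(n,"bench z",np.nanmedian(h),np.isnan(h).mean())
    roi=(w[...,0]>300)&(w[...,0]<800)&(w[...,1]>-400)&(w[...,1]<330)
    m=((h>8)&roi).astype(np.uint8)
    k,l,st,c=cv2.connectedComponentsWithStats(m)
    for i in range(1,k):
        if st[i,4]<25:continue
        p=w[l==i];mx=np.nanmax(p[:,2])
        tp=p[p[:,2]>mx-5]
        print(c[i].round(1),st[i].tolist(),"med",np.median(p,0).round(1),"max",mx.round(1),"top",tp.mean(0).round(1),len(tp),"ext",np.ptp(p,0).round(0))
o=[]
im=t["img"][140:280,110:440,::-1];cv2.imwrite("pics/topz.png",cv2.resize(im,None,fx=2.4,fy=2.4,interpolation=cv2.INTER_CUBIC))
im=s["img"][100:310,100:400,::-1];cv2.imwrite("pics/scz.png",cv2.resize(im,None,fx=2.6,fy=2.6,interpolation=cv2.INTER_CUBIC))
E
```

```text
top bench z 0.5207158695920298 0.004180908203125
[271.3 100.9] [259, 83, 26, 33, 618] med [765.3 -22.2  61.4] max 129.4 top [776.  -22.6 126.7] 6 ext [ 53.  57. 110.]
[376.8  90.4] [352, 83, 54, 17, 671] med [ 795.7 -262.9   48.3] max 80.4 top [ 796.5 -255.6   76.8] 61 ext [ 11. 115.  72.]
[338.2 131.6] [326, 119, 26, 26, 529] med [ 709.4 -178.4   14.3] max 20.7 top [ 709.5 -178.7   16.8] 117 ext [62. 59. 12.]
[310.8 165.7] [303, 157, 17, 19, 247] med [ 619.4 -108.2   45.4] max 63.6 top [ 625.  -111.1   60.9] 43 ext [35. 35. 56.]
[402.7 172.7] [394, 164, 19, 18, 258] med [ 603.4 -312.2   39.1] max 54.3 top [ 606.3 -317.5   50.5] 24 ext [36. 37. 44.]
[187.7 194.1] [116, 177, 135, 36, 3579] med [564.5 168.   11.9] max 19.0 top [564.2 168.4  15.2] 655 ext [ 84. 303.  11.]
[352.1 201.8] [346, 196, 13, 13, 137] med [ 538.2 -196.2   37.5] max 60.1 top [ 541.4 -199.7   57. ] 32 ext [24. 24. 52.]
[405.8 227.7] [395, 219, 22, 18, 295] med [ 479.1 -306.6   48.9] max 74.4 top [ 481.9 -314.3   72.4] 28 ext [35. 36. 65.]
[355.2 252. ] [343, 234, 26, 42, 783] med [ 432.5 -201.    24.3] max 31.5 to
[... 975 characters left out ...]
 170] med [ 547.5 -193.7   35.8] max 59.9 top [ 542.6 -197.9   56.8] 30 ext [24. 25. 52.]
[195.  213.5] [187, 203, 17, 22, 293] med [ 633.5 -102.9   41.9] max 63.6 top [ 626.6 -109.    61. ] 39 ext [33. 37. 56.]
[321.2 260. ] [256, 213, 135, 98, 3832] med [569.2 178.3  11.9] max 19.1 top [567.2 172.1  15.4] 589 ext [ 86. 302.  11.]
[ 94.3 236.4] [65, 218, 46, 36, 160] med [ 796.9 -227.3   74.1] max 78.6 top [ 797.  -249.    75.7] 93 ext [  8. 102.  70.]
[147.7 230.5] [134, 218, 28, 26, 559] med [ 712.2 -176.7   14.1] max 20.2 top [ 712.4 -177.5   16.4] 172 ext [61. 60. 12.]
[187.  285.7] [171, 269, 31, 35, 680] med [782.2 -12.6  65.1] max 127.1 top [778.5 -22.2 125.2] 15 ext [ 50.  58. 108.]
```

View pics/topz.png

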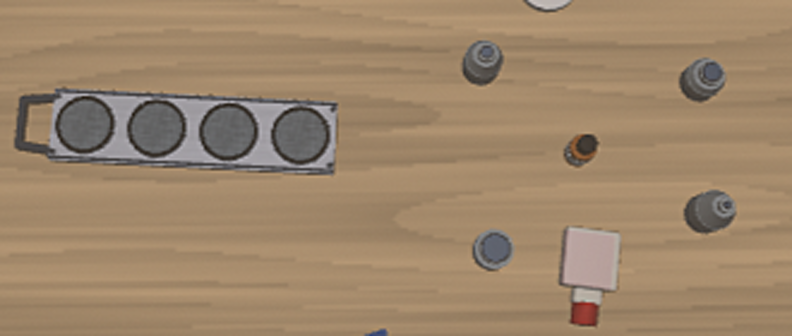

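View pics/scz.png

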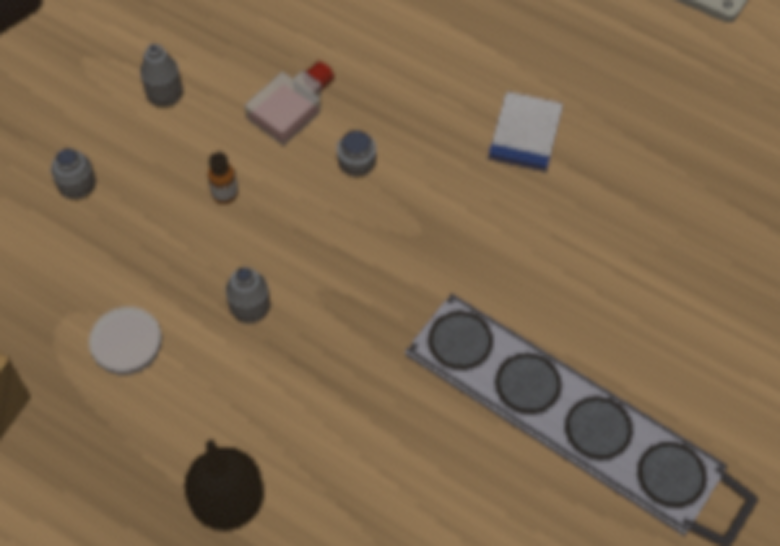

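Heights identify the objectives: the 60 mm at about (625,-110), the 48 at (607,-317), the 72 at (482,-313) and the 36 at (450,-114). Next I refine the axes and seat centres.

```bash
cat > meas.py <<'E'
from h import *
from scipy.optimize import least_squares
OBJ={"36":(450,-114,28.5),"48":(607,-317,33),"60":(625,-110,38),"72":(482,-313,43)}
def axis(d,x,y,zlo,zhi):
    w=cloud(d).reshape(-1,3)
    p=w[(np.hypot(w[:,0]-x,w[:,1]-y)<28)&(w[:,2]>zlo)&(w[:,2]<zhi)]
    r=least_squares(lambda c:np.hypot(p[:,0]-c[0],p[:,1]-c[1])-18,[x,y],loss="soft_l1")
    return r.x,len(p),np.abs(r.fun).mean()
E
python3 - <<'E'
from meas import *
t=pickle.load(open("top0.pkl","rb"));s=pickle.load(open("scene0.pkl","rb"))
from workcell import ctrl
from scipy.spatial.transform import Rotation as R
print(R.from_rotvec(ctrl.get_obs()["orientation"]).as_matrix().round(3))
for k,(x,y,h) in OBJ.items():
    for n,d in(("top",t),("scene",s)):
        a,c,e=axis(d,x,y,9,h-2);
        # silhouette centroid vs. expected
        print(k,n,a.round(1),c,round(e,2))
# seats: dark rim
for n,d in(("top",t),("scene",s)):
    w=cloud(d);g=cv2.cvtColor(d["img"],cv2.COLOR_RGB2GRAY)
    m=(w[...,0]>510)&(w[...,0]<620)&(w[...,1]>20)&(w[...,1]<330)&(w[...,2]>6)
    al=(m&(g>110)).astype(np.uint8)
    print(n,"grey levels",np.percentile(g[m],[5,25,50,75,95]))
    pts=w[m&(np.abs(w[...,2]-11)<6)]
    G=cv2.inRange(g,0,int(np.percentile(g[m],50)+12))
    G[~m]=0
    cs,_=cv2.findContours(al,cv2.RETR_CCOMP,cv2.CHAIN_APPROX_NONE)
    for c in cs:
        if 250<cv2.contourArea(c)<900:
            e=cv2.fitEllipse(c);P=ray(d,*e[0],13);print(" seat",np.round(e[0],1),np.round(e[1],1),P.round(1))
E
```

```text
[[ 0.252 -0.     0.968]
 [-0.968  0.001  0.252]
 [-0.001 -1.     0.   ]]
36 top [ 449.8 -116.5] 27 0.6
36 scene [ 450.2 -114.8] 61 0.83
48 top [ 608.3 -318.6] 64 0.47
48 scene [ 607.9 -317.3] 89 0.82
60 top [ 626. -111.] 55 0.31
60 scene [ 625.9 -110.1] 95 0.59
72 top [ 482.4 -314.8] 82 0.5
72 scene [ 482.  -313.6] 121 0.93
top grey levels [ 50.  89. 103. 151. 166.]
 seat [234.8 195.9] [25.4 25.7] [559.4  61.3  13. ]
 seat [204.8 194.5] [25.2 26. ] [563.3 129.   13. ]
 seat [174.9 193. ] [25. 26.] [567.3 196.9  13. ]
 seat [145.  191.5] [24.9 26.1] [571.2 264.6  13. ]
scene grey levels [ 53.  74.  79. 104. 128.]
```

```bash
python3 - <<'E'
from meas import *
d=pickle.load(open("scene0.pkl","rb"))
w=cloud(d);g=cv2.cvtColor(d["img"],cv2.COLOR_RGB2GRAY)
m=(w[...,0]>510)&(w[...,0]<625)&(w[...,1]>20)&(w[...,1]<310)&(w[...,2]>6)
for th in(90,98):
  al=(m&(g>th)).astype(np.uint8)
  for c in cv2.findContours(al,cv2.RETR_CCOMP,cv2.CHAIN_APPROX_NONE)[0]:
    if 200<cv2.contourArea(c)<1200:
      e=cv2.fitEllipse(c);print(th,np.round(e[0],1),np.round(e[1],1),ray(d,*e[0],13).round(1))
E
```

```text
90 [337.6 269.9] [28.3 93.4] [571.2 217.3  13. ]
90 [289.9 239.8] [26.2 44.6] [564.4  97.5  13. ]
98 [344.  274.2] [25.2 41.1] [572.6 233.   13. ]
98 [316.2 256.4] [24.6 47.4] [568.2 164.5  13. ]
98 [289.2 239.3] [24.2 40.3] [564.1  95.8  13. ]
```

Request:
{"op": "jog_arm", "data": {"steps": [{"turn": [0, 0, 0.04], "dp": [0.4, 0.3, 0], "claw": 1}, {"turn": [0, 0, 0.08], "dp": [0.8, 0.6, 0], "claw": 1}, {"turn": [0, 0, 0.12], "dp": [1, 0.9, 0], "claw": 1}, {"turn": [0, 0, 0.16], "dp": [1, 0.9, 0], "claw": 1}, {"turn": [0, 0, 0.2], "dp": [1, 0.9, 0], "claw": 1}]}}

```text
t: 0.52
ee_pos: [238.5, -530.6, 221.7]
orientation: [-1.503, 0.535, -0.532]
ft_force: [-0.2, 0.4, 0.3]
width: 88.0
```

Request:
{"op": "jog_arm", "data": {"steps": [{"turn": [0, 0, 0.04], "dp": [0.35, 0.31, 0], "claw": 1}, {"turn": [0, 0, 0.08], "dp": [0.7, 0.62, 0], "claw": 1}, {"turn": [0, 0, 0.12], "dp": [1, 0.9, 0], "claw": 1}, {"turn": [0, 0, 0.16], "dp": [1, 0.9, 0], "claw": 1}, {"turn": [0, 0, 0.2], "dp": [1, 0.9, 0], "claw": 1}]}}

```text
t: 0.93
ee_pos: [319.8, -457.0, 221.4]
orientation: [-1.569, 0.047, -0.042]
ft_force: [-1.3, 0.1, -0.2]
width: 87.8
```

Request:
{"op": "jog_arm", "data": {"steps": [{"turn": [0, 0, 0], "dp": [0.35, 0.31, 0], "claw": 1}, {"turn": [0, 0, 0], "dp": [0.7, 0.62, 0], "claw": 1}, {"turn": [0, 0, 0], "dp": [1, 0.9, 0], "claw": 1}]}}

```text
t: 1.18
ee_pos: [400.6, -383.9, 221.1]
orientation: [-1.568, 0.048, -0.043]
ft_force: [0.1, 0.2, -0.2]
width: 87.9
```

Request:
{"op": "jog_arm", "data": {"steps": [{"turn": [0, 0, 0], "dp": [0.35, 0.31, -0.3], "claw": 1}, {"turn": [0, 0, 0], "dp": [0.7, 0.62, -0.6], "claw": 1}, {"turn": [0, 0, 0], "dp": [1, 0.87, -0.9], "claw": 1}, {"turn": [0, 0, 0], "dp": [1, 0.87, -1], "claw": 1}]}}

```text
t: 1.52
ee_pos: [482.5, -310.4, 138.3]
orientation: [-1.566, 0.047, -0.039]
ft_force: [-0.6, -0.7, -0.2]
width: 88.3
```

Request:
{"op": "jog_arm", "data": {"steps": [{"turn": [0, 0, 0], "dp": [0.02, 0, -0.3], "claw": 1}, {"turn": [0, 0, 0], "dp": [0.02, 0, -0.6], "claw": 1}, {"turn": [0, 0, 0], "dp": [0.02, 0, -0.9], "claw": 1}, {"turn": [0, 0, 0], "dp": [0.02, 0, -1], "claw": 1}]}}

```text
t: 1.85
ee_pos: [482.0, -309.3, 55.1]
orientation: [-1.563, 0.05, -0.035]
ft_force: [-0.2, -0.6, -0.1]
width: 88.1
```

```bash
cat > look.py <<'E'
import sys
from h import *
from workcell import ctrl
n=sys.argv[1]
a=ctrl.get_image("scene");b=ctrl.get_image("top")
pickle.dump((a,b),open(n+".pkl","wb"))
x=[int(v) for v in sys.argv[2:6]]  # world box center x,y,z halfpx
o=[]
for d in(a,b):
    u,v=map(int,proj(d,x[:3]));k=x[3];u=min(max(u,k),511-k);v=min(max(v,k),383-k)
    o.append(cv2.resize(d["img"][v-k:v+k,u-k:u+k,::-1],(390,390),interpolation=cv2.INTER_CUBIC))
cv2.imwrite(f"pics/{n}.png",np.hstack(o))
E
python3 look.py g72 482 -314 30 60
```

```text
(no output)
```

View pics/g72.png

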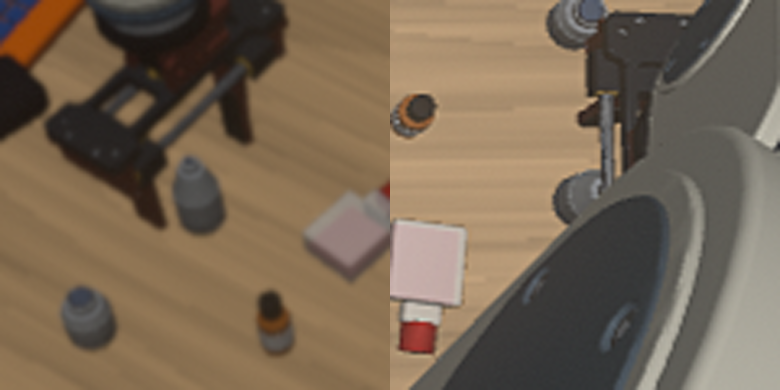

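Request:
{"op": "jog_arm", "data": {"steps": [{"turn": [0, 0, 0], "dp": [0, -0.06, -0.2], "claw": 1}, {"turn": [0, 0, 0], "dp": [0, -0.06, -0.4], "claw": 1}, {"turn": [0, 0, 0], "dp": [0, -0.06, -0.53], "claw": 1}, {"turn": [0, 0, 0], "dp": [0, -0.06, -0.53], "claw": 1}, {"turn": [0, 0, 0], "dp": [0, -0.06, -0.53], "claw": 1}]}}

```text
t: 2.37
ee_pos: [482.7, -315.0, 14.9]
orientation: [-1.564, 0.049, -0.037]
ft_force: [0.1, 0.2, 0.6]
width: 87.7
```

```bash
cat > ori.py <<'E'
from workcell import ctrl
from scipy.spatial.transform import Rotation as R
import numpy as np,sys
o=ctrl.get_obs();M=R.from_rotvec(o["orientation"]).as_matrix()
yaw=float(sys.argv[1]) if len(sys.argv)>1 else -3.3
c,s=np.cos(np.radians(yaw)),np.sin(np.radians(yaw))
X=np.array([c,s,0]);Y=np.array([0,0,-1.]);D=np.stack([X,Y,np.cross(X,Y)],1)
print("pos",o["ee_pos"].round(1),"tiltdeg",np.degrees(np.arccos(-M[2,1])).round(2),"jawyaw",np.degrees(np.arctan2(M[1,0],M[0,0])).round(2),"turn units to ideal",(R.from_matrix(D@M.T).as_rotvec()/np.pi).round(4),"F",o["ft_force"].round(1),"w",round(o["width"],1),"t",o["t"])
E
python3 ori.py
```

```text
pos [ 482.7 -315.    14.9] tiltdeg 0.58 jawyaw -3.15 turn units to ideal [-0.002  -0.0025 -0.0008] F [0.1 0.2 0.6] w 87.7 t 2.3667
```

Request:
{"op": "jog_arm", "data": {"steps": [{"turn": [-0.002, -0.0025, 0], "dp": [0, 0.01, -0.02], "claw": 1}, {"turn": [-0.002, -0.0025, 0], "dp": [0, 0.01, -0.02], "claw": 0.6}, {"turn": [-0.002, -0.0025, 0], "dp": [0, 0.01, -0.02], "claw": 0.45}, {"turn": [-0.002, -0.0025, 0], "dp": [0, 0.01, -0.02], "claw": 0.3}, {"turn": [-0.002, -0.0025, 0], "dp": [0, 0.01, -0.02], "claw": 0.2}, {"turn": [-0.002, -0.0025, 0], "dp": [0, 0.01, -0.02], "claw": 0.2}, {"turn": [-0.002, -0.0025, 0], "dp": [0, 0.01, -0.02], "claw": 0.1}, {"turn": [-0.002, -0.0025, 0], "dp": [0, 0.01, -0.02], "claw": 0}, {"turn": [-0.002, -0.0025, 0], "dp": [0, 0.01, -0.02], "claw": 0}]}}

```text
t: 3.12
ee_pos: [482.7, -314.2, 13.3]
orientation: [-1.57, 0.043, -0.043]
ft_force: [0.3, -0.8, 0.4]
width: 38.0
```

```bash
python3 ori.py
```

```text
pos [ 482.7 -314.2   13.3] tiltdeg 0.01 jawyaw -3.15 turn units to ideal [-0.0001  0.     -0.0008] F [ 0.3 -0.8  0.4] w 38.0 t 3.1167
```

Request:
{"op": "jog_arm", "data": {"steps": [{"turn": [0, 0, 0], "dp": [0, 0, 0], "claw": 0}, {"turn": [0, 0, 0], "dp": [0, 0, 0], "claw": 0}, {"turn": [0, 0, 0], "dp": [0, 0, 0], "claw": 0}, {"turn": [0, 0, 0], "dp": [0, 0, 0.05], "claw": 0}, {"turn": [0, 0, 0], "dp": [0, 0, 0.2], "claw": 0}, {"turn": [0, 0, 0], "dp": [0, 0, 0.4], "claw": 0}, {"turn": [0, 0, 0], "dp": [0, 0, 0.6], "claw": 0}, {"turn": [0, 0, 0], "dp": [0, 0, 0.8], "claw": 0}, {"turn": [0, 0, 0], "dp": [0, 0, 1], "claw": 0}]}}

```text
t: 3.87
ee_pos: [482.7, -314.2, 94.8]
orientation: [-1.57, 0.043, -0.043]
ft_force: [-0.7, -0.1, -1.9]
width: 35.4
```

```bash
python3 ori.py
```

```text
pos [ 482.7 -314.2   94.8] tiltdeg 0.01 jawyaw -3.15 turn units to ideal [-0.      0.0001 -0.0008] F [-0.7 -0.1 -1.9] w 35.4 t 3.8667
```

Request:
{"op": "jog_arm", "data": {"steps": [{"turn": [0, 0, 0], "dp": [0.03, 0.2, 0.1], "claw": 0}, {"turn": [0, 0, 0], "dp": [0.07, 0.5, 0.2], "claw": 0}, {"turn": [0, 0, 0], "dp": [0.14, 0.8, 0.3], "claw": 0}, {"turn": [0, 0, 0], "dp": [0.2, 1, 0.3], "claw": 0}]}}

```text
t: 4.2
ee_pos: [499.3, -233.0, 121.2]
orientation: [-1.571, 0.041, -0.045]
ft_force: [-0.1, 0.3, -1.8]
width: 35.7
```

Request:
{"op": "jog_arm", "data": {"steps": [{"turn": [0, 0, 0], "dp": [0.06, 0.35, 0], "claw": 0}, {"turn": [0, 0, 0], "dp": [0.12, 0.7, 0], "claw": 0}, {"turn": [0, 0, 0], "dp": [0.2, 1, 0], "claw": 0}]}}

```text
t: 4.45
ee_pos: [515.1, -151.5, 122.2]
orientation: [-1.571, 0.041, -0.046]
ft_force: [-0.2, -0.3, -2.8]
width: 35.2
```

Request:
{"op": "jog_arm", "data": {"steps": [{"turn": [0, 0, 0], "dp": [0.06, 0.35, 0], "claw": 0}, {"turn": [0, 0, 0], "dp": [0.12, 0.7, 0], "claw": 0}, {"turn": [0, 0, 0], "dp": [0.2, 1, 0], "claw": 0}]}}

```text
t: 4.7
ee_pos: [530.8, -69.7, 123.1]
orientation: [-1.571, 0.041, -0.046]
ft_force: [-0.1, 1.1, -2.3]
width: 35.6
```

Request:
{"op": "jog_arm", "data": {"steps": [{"turn": [0, 0, 0], "dp": [0.06, 0.35, 0], "claw": 0}, {"turn": [0, 0, 0], "dp": [0.12, 0.7, 0], "claw": 0}, {"turn": [0, 0, 0], "dp": [0.2, 1, 0], "claw": 0}]}}

```text
t: 4.95
ee_pos: [546.5, 12.1, 124.0]
orientation: [-1.571, 0.04, -0.046]
ft_force: [0.9, -0.5, -2.1]
width: 35.5
```

```bash
python3 ori.py
```

```text
pos [546.5  12.1 124. ] tiltdeg 0.18 jawyaw -3.14 turn units to ideal [ 0.0001  0.001  -0.0009] F [ 0.9 -0.5 -2.1] w 35.5 t 4.95
```

Request:
{"op": "jog_arm", "data": {"steps": [{"turn": [0, 0.001, 0], "dp": [0.08, 0.3, 0], "claw": 0}, {"turn": [0, 0.001, 0], "dp": [0.175, 0.62, 0], "claw": 0}, {"turn": [0, 0.001, 0], "dp": [0.175, 0.62, -0.2], "claw": 0}, {"turn": [0, 0.001, 0], "dp": [0.175, 0.62, -0.5], "claw": 0}, {"turn": [0, 0.001, 0], "dp": [0.175, 0.62, -0.8], "claw": 0}, {"turn": [0, 0.001, 0], "dp": [0.175, 0.62, -1], "claw": 0}, {"turn": [0, 0.001, 0], "dp": [0.175, 0.62, -1], "claw": 0}]}}

```text
t: 5.53
ee_pos: [558.2, 61.6, 41.7]
orientation: [-1.571, 0.047, -0.039]
ft_force: [-0.3, 0.6, -1.8]
width: 35.7
```

```bash
python3 ori.py; python3 look.py p72 560 61 30 60
```

```text
pos [558.2  61.6  41.7] tiltdeg 0.29 jawyaw -3.12 turn units to ideal [ 0.0002 -0.0016 -0.001 ] F [-0.3  0.6 -1.8] w 35.7 t 5.5333
```

View pics/p72.png

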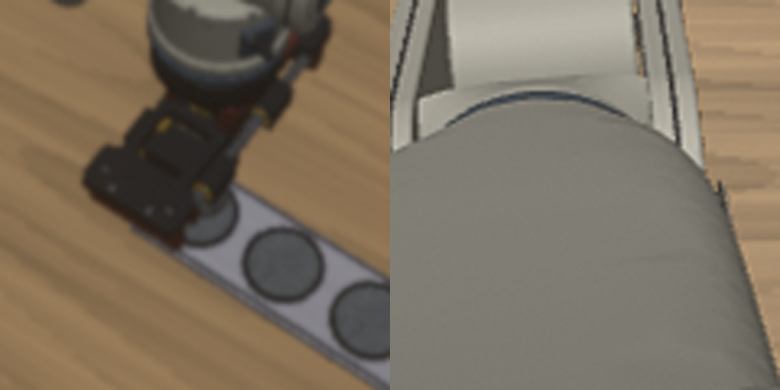

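Request:
{"op": "jog_arm", "data": {"steps": [{"turn": [0, -0.0016, 0], "dp": [0.03, 0, -0.06], "claw": 0}, {"turn": [0, -0.0016, 0], "dp": [0.03, 0, -0.12], "claw": 0}, {"turn": [0, -0.0016, 0], "dp": [0.03, 0, -0.16], "claw": 0}, {"turn": [0, -0.0016, 0], "dp": [0.03, 0, -0.185], "claw": 0}, {"turn": [0, -0.0016, 0], "dp": [0.03, 0, -0.19], "claw": 0}]}}

```text
t: 6.05
ee_pos: [562.7, 61.6, 29.1]
orientation: [-1.571, 0.04, -0.046]
ft_force: [0.0, -0.9, -3.0]
width: 35.2
```

```bash
python3 ori.py
```

```text
pos [562.7  61.6  29.1] tiltdeg 0.24 jawyaw -3.14 turn units to ideal [ 0.0001  0.0013 -0.0009] F [ 0.  -0.9 -3. ] w 35.2 t 6.05
```

Request:
{"op": "jog_arm", "data": {"steps": [{"turn": [0, 0.0006, 0], "dp": [-0.02, 0, -0.015], "claw": 0}, {"turn": [0, 0.0006, 0], "dp": [-0.02, 0, -0.03], "claw": 0}, {"turn": [0, 0.0006, 0], "dp": [-0.02, 0, -0.04], "claw": 0}, {"turn": [0, 0.0006, 0], "dp": [-0.02, 0, -0.04], "claw": 0}]}}

```text
t: 6.38
ee_pos: [561.0, 61.6, 25.7]
orientation: [-1.571, 0.041, -0.045]
ft_force: [-1.0, 0.6, -2.4]
width: 35.8
```

```bash
python3 ori.py
```

```text
pos [561.   61.6  25.7] tiltdeg 0.12 jawyaw -3.14 turn units to ideal [ 0.0001  0.0007 -0.0009] F [-1.   0.6 -2.4] w 35.8 t 6.3833
```

Request:
{"op": "jog_arm", "data": {"steps": [{"turn": [0, 0.0005, 0], "dp": [0, 0, -0.007], "claw": 0}, {"turn": [0, 0.0005, 0], "dp": [0, 0, -0.014], "claw": 0}, {"turn": [0, 0.0005, 0], "dp": [0, 0, -0.014], "claw": 0}]}}

```text
t: 6.63
ee_pos: [561.1, 61.6, 25.2]
orientation: [-1.571, 0.043, -0.043]
ft_force: [-1.6, -0.5, 5.9]
width: 35.1
```

Contact at the expected height, so I open slowly and lift clear.

Request:
{"op": "jog_arm", "data": {"steps": [{"turn": [0, 0, 0], "dp": [0, 0, 0], "claw": 0.42}, {"turn": [0, 0, 0], "dp": [0, 0, 0], "claw": 0.46}, {"turn": [0, 0, 0], "dp": [0, 0, 0], "claw": 0.55}, {"turn": [0, 0, 0], "dp": [0, 0, 0], "claw": 0.8}, {"turn": [0, 0, 0], "dp": [0, 0, 0], "claw": 0.9}, {"turn": [0, 0, 0], "dp": [0, 0, 0], "claw": 0.9}, {"turn": [0, 0, 0], "dp": [0, 0, 0], "claw": 0.9}, {"turn": [0, 0, 0], "dp": [0, 0, 0], "claw": 0.9}]}}

```text
t: 7.3
ee_pos: [561.1, 61.6, 25.2]
orientation: [-1.571, 0.043, -0.043]
ft_force: [0.7, -0.6, -0.5]
width: 76.4
```

Request:
{"op": "jog_arm", "data": {"steps": [{"turn": [0, 0, 0], "dp": [0, 0, 0.2], "claw": 0.9}, {"turn": [0, 0, 0], "dp": [0, 0, 0.5], "claw": 0.9}, {"turn": [0, 0, 0], "dp": [0, 0, 0.8], "claw": 0.9}, {"turn": [0, 0, 0], "dp": [0, 0, 1], "claw": 0.9}]}}

```text
t: 7.63
ee_pos: [561.6, 61.7, 107.0]
orientation: [-1.571, 0.042, -0.045]
ft_force: [1.1, -0.2, -0.0]
width: 78.9
```

```bash
python3 ori.py; python3 look.py q72 560 61 30 60
```

```text
pos [561.6  61.7 107. ] tiltdeg 0.11 jawyaw -3.14 turn units to ideal [ 0.0001  0.0006 -0.0009] F [ 1.1 -0.2 -0. ] w 78.9 t 7.6333
```

View pics/q72.png

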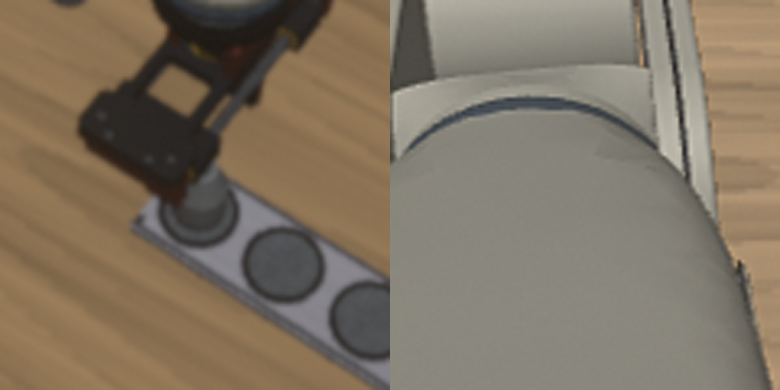

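The scene view shows the 72 mm objective upright inside the rim of seat 4, at about (200,210) in the crop. Next is the 60.

Request:
{"op": "jog_arm", "data": {"steps": [{"turn": [0, 0.0005, 0], "dp": [0.1, -0.3, 0.05], "claw": 0.9}, {"turn": [0, 0.0005, 0], "dp": [0.24, -0.65, 0.05], "claw": 0.9}, {"turn": [0, 0.0005, 0], "dp": [0.37, -1, 0.05], "claw": 0.9}]}}

```text
t: 7.98
ee_pos: [592.6, -18.6, 111.2]
orientation: [-1.57, 0.039, -0.045]
ft_force: [0.7, 0.3, 0.3]
width: 79.3
```

Request:
{"op": "jog_arm", "data": {"steps": [{"turn": [0, 0, 0], "dp": [0.13, -0.35, 0], "claw": 0.9}, {"turn": [0, 0, 0], "dp": [0.26, -0.7, 0], "claw": 0.9}, {"turn": [0, 0, 0], "dp": [0.37, -1, 0], "claw": 0.9}, {"turn": [0, 0, 0], "dp": [0.37, -1, 0], "claw": 0.9}]}}

```text
t: 8.32
ee_pos: [623.4, -102.6, 110.0]
orientation: [-1.571, 0.041, -0.048]
ft_force: [0.6, 0.2, 0.4]
width: 79.3
```

```bash
python3 ori.py
```

```text
pos [ 623.4 -102.6  110. ] tiltdeg 0.26 jawyaw -3.22 turn units to ideal [ 0.0003  0.0014 -0.0004] F [0.6 0.2 0.4] w 79.3 t 8.3167
```

Request:
{"op": "jog_arm", "data": {"steps": [{"turn": [0, 0.0008, 0], "dp": [0.03, -0.1, 0], "claw": 0.9}, {"turn": [0, 0.0008, 0], "dp": [0.03, -0.1, -0.2], "claw": 0.9}, {"turn": [0, 0.0008, 0], "dp": [0.03, -0.1, -0.5], "claw": 0.9}, {"turn": [0, 0.0008, 0], "dp": [0.03, -0.1, -0.8], "claw": 0.9}, {"turn": [0, 0.0008, 0], "dp": [0.03, -0.1, -1], "claw": 0.9}, {"turn": [0, 0.0008, 0], "dp": [0.03, -0.1, -1], "claw": 0.9}]}}

```text
t: 8.82
ee_pos: [622.4, -109.4, 25.7]
orientation: [-1.57, 0.048, -0.039]
ft_force: [-0.9, -0.3, -0.4]
width: 79.0
```

```bash
python3 ori.py
```

```text
pos [ 622.4 -109.4   25.7] tiltdeg 0.32 jawyaw -3.18 turn units to ideal [-0.0002 -0.0017 -0.0007] F [-0.9 -0.3 -0.4] w 79.0 t 8.8167
```

Request:
{"op": "jog_arm", "data": {"steps": [{"turn": [0, -0.0008, 0], "dp": [0.03, -0.015, -0.06], "claw": 0.9}, {"turn": [0, -0.0008, 0], "dp": [0.03, -0.015, -0.12], "claw": 0.9}, {"turn": [0, -0.0008, 0], "dp": [0.03, -0.015, -0.17], "claw": 0.9}, {"turn": [0, -0.0008, 0], "dp": [0.03, -0.015, -0.17], "claw": 0.9}, {"turn": [0, -0.0008, 0], "dp": [0.03, -0.015, -0.17], "claw": 0.9}]}}

```text
t: 9.23
ee_pos: [625.1, -110.7, 12.5]
orientation: [-1.57, 0.045, -0.042]
ft_force: [-0.4, -0.1, -0.7]
width: 79.4
```

```bash
python3 ori.py
```

```text
pos [ 625.1 -110.7   12.5] tiltdeg 0.14 jawyaw -3.18 turn units to ideal [-0.0001 -0.0007 -0.0007] F [-0.4 -0.1 -0.7] w 79.4 t 9.2333
```

Request:
{"op": "jog_arm", "data": {"steps": [{"turn": [0, -0.0005, 0], "dp": [0.01, 0, -0.015], "claw": 0.6}, {"turn": [0, -0.0005, 0], "dp": [0.01, 0, -0.015], "claw": 0.5}, {"turn": [0, -0.0005, 0], "dp": [0.01, 0, -0.015], "claw": 0.45}, {"turn": [0, -0.0005, 0], "dp": [0.01, 0, -0.015], "claw": 0.42}, {"turn": [0, -0.0005, 0], "dp": [0.01, 0, -0.015], "claw": 0.38}, {"turn": [0, -0.0005, 0], "dp": [0.01, 0, -0.015], "claw": 0.3}, {"turn": [0, -0.0005, 0], "dp": [0.01, 0, -0.015], "claw": 0.1}, {"turn": [0, -0.0005, 0], "dp": [0.01, 0, -0.015], "claw": 0}, {"turn": [0, -0.0005, 0], "dp": [0.01, 0, -0.015], "claw": 0}, {"turn": [0, -0.0005, 0], "dp": [0.01, 0, -0.015], "claw": 0}]}}

```text
t: 10.07
ee_pos: [625.9, -110.6, 11.4]
orientation: [-1.57, 0.044, -0.043]
ft_force: [-1.0, 0.1, 1.2]
width: 35.2
```

```bash
python3 ori.py
```

```text
pos [ 625.9 -110.6   11.4] tiltdeg 0.06 jawyaw -3.18 turn units to ideal [-0.0001 -0.0003 -0.0007] F [-1.   0.1  1.2] w 35.2 t 10.0667
```

Request:
{"op": "jog_arm", "data": {"steps": [{"turn": [0, 0, 0], "dp": [0, 0, 0.05], "claw": 0}, {"turn": [0, 0, 0], "dp": [0, 0, 0.2], "claw": 0}, {"turn": [0, 0, 0], "dp": [0, 0, 0.45], "claw": 0}, {"turn": [0, 0, 0], "dp": [0, 0, 0.75], "claw": 0}, {"turn": [0, 0, 0], "dp": [0, 0, 1], "claw": 0}]}}

```text
t: 10.48
ee_pos: [625.8, -110.6, 93.1]
orientation: [-1.57, 0.044, -0.043]
ft_force: [1.1, -0.5, -3.4]
width: 35.4
```

Request:
{"op": "jog_arm", "data": {"steps": [{"turn": [0, 0, 0], "dp": [-0.04, 0.2, 0.2], "claw": 0}, {"turn": [0, 0, 0], "dp": [-0.12, 0.5, 0.4], "claw": 0}, {"turn": [0, 0, 0], "dp": [-0.2, 0.8, 0.5], "claw": 0}, {"turn": [0, 0, 0], "dp": [-0.25, 1, 0.5], "claw": 0}]}}

```text
t: 10.82
ee_pos: [606.3, -29.2, 136.1]
orientation: [-1.57, 0.042, -0.045]
ft_force: [0.3, -0.2, -3.6]
width: 35.7
```

Request:
{"op": "jog_arm", "data": {"steps": [{"turn": [0, 0, 0], "dp": [-0.09, 0.35, 0], "claw": 0}, {"turn": [0, 0, 0], "dp": [-0.18, 0.7, 0], "claw": 0}, {"turn": [0, 0, 0], "dp": [-0.25, 1, 0], "claw": 0}]}}

```text
t: 11.07
ee_pos: [585.6, 52.3, 137.1]
orientation: [-1.569, 0.041, -0.046]
ft_force: [0.3, 0.5, -3.3]
width: 35.6
```

```bash
python3 ori.py
```

```text
pos [585.6  52.3 137.1] tiltdeg 0.18 jawyaw -3.18 turn units to ideal [-0.0003  0.0009 -0.0007] F [ 0.3  0.5 -3.3] w 35.6 t 11.0667
```

Request:
{"op": "jog_arm", "data": {"steps": [{"turn": [0, 0.0005, 0], "dp": [-0.1, 0.35, 0], "claw": 0}, {"turn": [0, 0.0005, 0], "dp": [-0.2, 0.7, 0], "claw": 0}, {"turn": [0, 0.0005, 0], "dp": [-0.26, 0.95, 0], "claw": 0}, {"turn": [0, 0.0005, 0], "dp": [-0.26, 0.95, 0], "claw": 0}, {"turn": [0, 0.0005, 0], "dp": [-0.26, 0.95, -0.1], "claw": 0}, {"turn": [0, 0.0005, 0], "dp": [-0.26, 0.95, -0.4], "claw": 0}, {"turn": [0, 0.0005, 0], "dp": [-0.26, 0.95, -0.7], "claw": 0}, {"turn": [0, 0.0005, 0], "dp": [-0.26, 0.95, -0.9], "claw": 0}, {"turn": [0, 0.0005, 0], "dp": [-0.26, 0.95, -1], "claw": 0}, {"turn": [0, 0.0005, 0], "dp": [-0.26, 0.95, -1], "claw": 0}, {"turn": [0, 0.0005, 0], "dp": [-0.26, 0.95, -1], "claw": 0}]}}

```text
t: 11.98
ee_pos: [565.0, 127.6, 57.0]
orientation: [-1.57, 0.043, -0.045]
ft_force: [-0.8, -0.6, -3.1]
width: 35.8
```

```bash
python3 ori.py
```

```text
pos [565.  127.6  57. ] tiltdeg 0.07 jawyaw -3.23 turn units to ideal [-0.0002  0.0003 -0.0004] F [-0.8 -0.6 -3.1] w 35.8 t 11.9833
```

Need −33.6 mm to the floor contact; stop about 2 mm above first.

Request:
{"op": "jog_arm", "data": {"steps": [{"turn": [0, 0.0002, 0], "dp": [0, 0.018, -0.1], "claw": 0}, {"turn": [0, 0.0002, 0], "dp": [0, 0.018, -0.2], "claw": 0}, {"turn": [0, 0.0002, 0], "dp": [0, 0.018, -0.3], "claw": 0}, {"turn": [0, 0.0002, 0], "dp": [0, 0.018, -0.36], "claw": 0}, {"turn": [0, 0.0002, 0], "dp": [0, 0.018, -0.39], "claw": 0}, {"turn": [0, 0.0002, 0], "dp": [0, 0.018, -0.395], "claw": 0}, {"turn": [0, 0.0002, 0], "dp": [0, 0.018, -0.395], "claw": 0}]}}

```text
t: 12.57
ee_pos: [564.9, 129.1, 25.3]
orientation: [-1.57, 0.044, -0.044]
ft_force: [0.3, 0.1, -2.8]
width: 35.3
```

```bash
python3 ori.py
```

```text
pos [564.9 129.1  25.3] tiltdeg 0.04 jawyaw -3.22 turn units to ideal [-0.0002  0.     -0.0004] F [ 0.3  0.1 -2.8] w 35.3 t 12.5667
```

Request:
{"op": "jog_arm", "data": {"steps": [{"turn": [0, 0, 0], "dp": [0, 0, -0.008], "claw": 0}, {"turn": [0, 0, 0], "dp": [0, 0, -0.016], "claw": 0}, {"turn": [0, 0, 0], "dp": [0, 0, -0.024], "claw": 0}, {"turn": [0, 0, 0], "dp": [0, 0, -0.026], "claw": 0}, {"turn": [0, 0, 0], "dp": [0, 0, -0.026], "claw": 0}]}}

```text
t: 12.98
ee_pos: [565.1, 129.1, 23.4]
orientation: [-1.57, 0.044, -0.044]
ft_force: [-0.9, 1.5, -2.1]
width: 35.3
```

Request:
{"op": "jog_arm", "data": {"steps": [{"turn": [0, 0, 0], "dp": [0, 0, -0.008], "claw": 0}, {"turn": [0, 0, 0], "dp": [0, 0, -0.014], "claw": 0}, {"turn": [0, 0, 0], "dp": [0, 0, -0.014], "claw": 0}]}}

```text
t: 13.23
ee_pos: [565.1, 129.1, 23.3]
orientation: [-1.57, 0.044, -0.045]
ft_force: [-4.1, -1.2, 8.8]
width: 35.4
```

Request:
{"op": "jog_arm", "data": {"steps": [{"turn": [0, 0, 0], "dp": [0, 0, 0], "claw": 0.42}, {"turn": [0, 0, 0], "dp": [0, 0, 0], "claw": 0.46}, {"turn": [0, 0, 0], "dp": [0, 0, 0], "claw": 0.55}, {"turn": [0, 0, 0], "dp": [0, 0, 0], "claw": 0.8}, {"turn": [0, 0, 0], "dp": [0, 0, 0], "claw": 0.9}, {"turn": [0, 0, 0], "dp": [0, 0, 0], "claw": 0.9}, {"turn": [0, 0, 0], "dp": [0, 0, 0], "claw": 0.9}, {"turn": [0, 0, 0], "dp": [0, 0, 0], "claw": 0.9}]}}

```text
t: 13.9
ee_pos: [565.1, 129.1, 23.2]
orientation: [-1.57, 0.044, -0.044]
ft_force: [0.3, -0.7, 0.4]
width: 76.2
```

Request:
{"op": "jog_arm", "data": {"steps": [{"turn": [0, 0, 0], "dp": [0, 0, 0.2], "claw": 0.9}, {"turn": [0, 0, 0], "dp": [0, 0, 0.5], "claw": 0.9}, {"turn": [0, 0, 0], "dp": [0, 0, 0.8], "claw": 0.9}, {"turn": [0, 0, 0], "dp": [0, 0, 1], "claw": 0.9}, {"turn": [0, 0, 0], "dp": [0, 0, 1], "claw": 0.9}]}}

```text
t: 14.32
ee_pos: [567.3, 129.6, 106.5]
orientation: [-1.568, 0.039, -0.049]
ft_force: [0.3, 0.7, 0.6]
width: 79.0
```

```bash
python3 ori.py; python3 look.py q60 565 100 30 60
```

```text
pos [567.3 129.6 106.5] tiltdeg 0.36 jawyaw -3.22 turn units to ideal [-0.0006  0.0019 -0.0005] F [0.3 0.7 0.6] w 79.0 t 14.3167
```

View pics/q60.png

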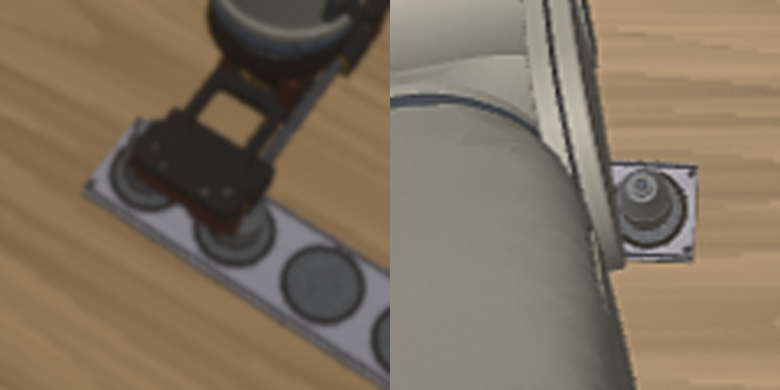

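The 72 stands in seat 4 (top view, at (650,205) in the crop) and the 60 in seat 3. Next is the 48.

Request:
{"op": "jog_arm", "data": {"steps": [{"turn": [0, 0.001, 0], "dp": [0.03, -0.3, 0.1], "claw": 0.9}, {"turn": [0, 0.001, 0], "dp": [0.06, -0.65, 0.1], "claw": 0.9}, {"turn": [0, 0.001, 0], "dp": [0.09, -1, 0.1], "claw": 0.9}]}}

```text
t: 14.67
ee_pos: [571.8, 48.7, 110.2]
orientation: [-1.57, 0.045, -0.04]
ft_force: [0.7, -0.5, 0.3]
width: 79.2
```

Request:
{"op": "jog_arm", "data": {"steps": [{"turn": [0, 0, 0], "dp": [0.03, -0.35, 0], "claw": 0.9}, {"turn": [0, 0, 0], "dp": [0.06, -0.7, 0], "claw": 0.9}, {"turn": [0, 0, 0], "dp": [0.09, -1, 0], "claw": 0.9}]}}

```text
t: 14.92
ee_pos: [577.8, -32.9, 108.3]
orientation: [-1.57, 0.048, -0.038]
ft_force: [0.5, 0.5, 0.3]
width: 78.8
```

Request:
{"op": "jog_arm", "data": {"steps": [{"turn": [0, 0, 0], "dp": [0.03, -0.35, 0], "claw": 0.9}, {"turn": [0, 0, 0], "dp": [0.06, -0.7, 0], "claw": 0.9}, {"turn": [0, 0, 0], "dp": [0.09, -1, 0], "claw": 0.9}]}}

```text
t: 15.17
ee_pos: [583.7, -114.4, 106.3]
orientation: [-1.569, 0.051, -0.036]
ft_force: [-0.0, 1.1, 0.7]
width: 78.7
```

Request:
{"op": "jog_arm", "data": {"steps": [{"turn": [0, 0, 0], "dp": [0.03, -0.35, 0], "claw": 0.9}, {"turn": [0, 0, 0], "dp": [0.06, -0.7, 0], "claw": 0.9}, {"turn": [0, 0, 0], "dp": [0.09, -1, 0], "claw": 0.9}]}}

```text
t: 15.42
ee_pos: [589.8, -195.9, 104.3]
orientation: [-1.568, 0.053, -0.034]
ft_force: [0.3, -0.5, -0.3]
width: 79.2
```

Request:
{"op": "jog_arm", "data": {"steps": [{"turn": [0, 0, 0], "dp": [0.03, -0.35, 0], "claw": 0.9}, {"turn": [0, 0, 0], "dp": [0.06, -0.7, 0], "claw": 0.9}, {"turn": [0, 0, 0], "dp": [0.09, -1, 0], "claw": 0.9}]}}

```text
t: 15.67
ee_pos: [595.8, -277.3, 102.0]
orientation: [-1.567, 0.056, -0.032]
ft_force: [0.9, 0.3, -0.3]
width: 79.1
```

```bash
python3 ori.py
```

```text
pos [ 595.8 -277.3  102. ] tiltdeg 0.88 jawyaw -3.23 turn units to ideal [-0.0011 -0.0047 -0.0004] F [ 0.9  0.3 -0.3] w 79.1 t 15.6667
```

Request:
{"op": "jog_arm", "data": {"steps": [{"turn": [-0.001, -0.004, 0], "dp": [0.08, -0.3, 0], "claw": 0.9}, {"turn": [-0.001, -0.004, 0], "dp": [0.15, -0.51, 0], "claw": 0.9}, {"turn": [-0.001, -0.004, 0], "dp": [0.15, -0.51, 0], "claw": 0.9}, {"turn": [-0.001, -0.004, 0], "dp": [0.15, -0.51, -0.1], "claw": 0.9}, {"turn": [-0.001, -0.004, 0], "dp": [0.15, -0.51, -0.4], "claw": 0.9}, {"turn": [-0.001, -0.004, 0], "dp": [0.15, -0.51, -0.5], "claw": 0.9}, {"turn": [-0.001, -0.004, 0], "dp": [0.15, -0.51, -0.5], "claw": 0.9}]}}

```text
t: 16.25
ee_pos: [605.2, -315.6, 58.2]
orientation: [-1.567, 0.05, -0.037]
ft_force: [-0.4, 0.5, -1.4]
width: 78.9
```

```bash
python3 ori.py;python3 look.py g48 608 -318 30 60
```

```text
pos [ 605.2 -315.6   58.2] tiltdeg 0.53 jawyaw -3.16 turn units to ideal [-0.0012 -0.0027 -0.0008] F [-0.4  0.5 -1.4] w 78.9 t 16.25
```

View pics/g48.png

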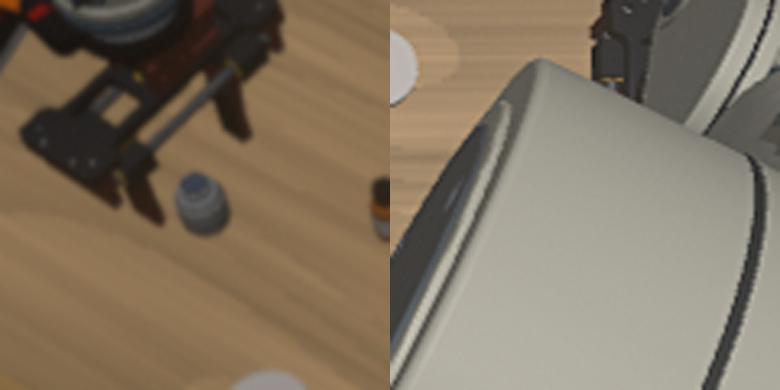

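Request:
{"op": "jog_arm", "data": {"steps": [{"turn": [-0.001, -0.0025, 0], "dp": [0.035, -0.03, -0.15], "claw": 0.9}, {"turn": [-0.001, -0.0025, 0], "dp": [0.035, -0.03, -0.3], "claw": 0.9}, {"turn": [-0.001, -0.0025, 0], "dp": [0.035, -0.03, -0.45], "claw": 0.9}, {"turn": [-0.001, -0.0025, 0], "dp": [0.035, -0.03, -0.55], "claw": 0.9}, {"turn": [-0.001, -0.0025, 0], "dp": [0.035, -0.03, -0.6], "claw": 0.9}, {"turn": [-0.001, -0.0025, 0], "dp": [0.035, -0.03, -0.6], "claw": 0.9}, {"turn": [-0.001, -0.0025, 0], "dp": [0.035, -0.03, -0.6], "claw": 0.9}]}}

```text
t: 16.93
ee_pos: [610.0, -319.3, 13.0]
orientation: [-1.572, 0.041, -0.046]
ft_force: [0.5, -0.6, -0.5]
width: 78.6
```

```bash
python3 ori.py
```

```text
pos [ 610.  -319.3   13. ] tiltdeg 0.22 jawyaw -3.17 turn units to ideal [ 0.0005  0.0011 -0.0007] F [ 0.5 -0.6 -0.5] w 78.6 t 16.9333
```

Request:
{"op": "jog_arm", "data": {"steps": [{"turn": [0, 0.0005, 0], "dp": [-0.02, 0.015, -0.055], "claw": 0.9}, {"turn": [0, 0.0005, 0], "dp": [-0.02, 0.015, -0.055], "claw": 0.8}, {"turn": [0, 0.0005, 0], "dp": [-0.02, 0.015, -0.055], "claw": 0.6}, {"turn": [0, 0.0005, 0], "dp": [-0.02, 0.015, -0.055], "claw": 0.5}, {"turn": [0, 0.0005, 0], "dp": [-0.02, 0.015, -0.055], "claw": 0.45}, {"turn": [0, 0.0005, 0], "dp": [-0.02, 0.015, -0.055], "claw": 0.42}, {"turn": [0, 0.0005, 0], "dp": [-0.02, 0.015, -0.055], "claw": 0.38}, {"turn": [0, 0.0005, 0], "dp": [-0.02, 0.015, -0.055], "claw": 0.3}, {"turn": [0, 0.0005, 0], "dp": [-0.02, 0.015, -0.055], "claw": 0.1}, {"turn": [0, 0.0005, 0], "dp": [-0.02, 0.015, -0.055], "claw": 0}, {"turn": [0, 0.0005, 0], "dp": [-0.02, 0.015, -0.055], "claw": 0}, {"turn": [0, 0.0005, 0], "dp": [-0.02, 0.015, -0.055], "claw": 0}]}}

```text
t: 17.93
ee_pos: [608.4, -318.1, 8.7]
orientation: [-1.572, 0.042, -0.045]
ft_force: [-0.3, 0.1, 1.5]
width: 35.5
```

```bash
python3 ori.py
```

```text
pos [ 608.4 -318.1    8.7] tiltdeg 0.14 jawyaw -3.17 turn units to ideal [ 0.0005  0.0006 -0.0007] F [-0.3  0.1  1.5] w 35.5 t 17.9333
```

Request:
{"op": "jog_arm", "data": {"steps": [{"turn": [0, 0, 0], "dp": [0, 0, 0.05], "claw": 0}, {"turn": [0, 0, 0], "dp": [0, 0, 0.2], "claw": 0}, {"turn": [0, 0, 0], "dp": [0, 0, 0.45], "claw": 0}, {"turn": [0, 0, 0], "dp": [0, 0, 0.75], "claw": 0}, {"turn": [0, 0, 0], "dp": [0, 0, 1], "claw": 0}]}}

```text
t: 18.35
ee_pos: [608.6, -318.2, 90.7]
orientation: [-1.572, 0.042, -0.045]
ft_force: [-0.2, -0.7, 0.1]
width: 35.6
```

Request:
{"op": "jog_arm", "data": {"steps": [{"turn": [0, 0, 0], "dp": [-0.01, 0.2, 0.2], "claw": 0}, {"turn": [0, 0, 0], "dp": [-0.04, 0.5, 0.4], "claw": 0}, {"turn": [0, 0, 0], "dp": [-0.06, 0.8, 0.55], "claw": 0}, {"turn": [0, 0, 0], "dp": [-0.08, 1, 0.55], "claw": 0}]}}

```text
t: 18.68
ee_pos: [603.6, -237.2, 138.3]
orientation: [-1.574, 0.038, -0.049]
ft_force: [0.8, -0.1, -2.1]
width: 35.3
```

Request:
{"op": "jog_arm", "data": {"steps": [{"turn": [0, 0, 0], "dp": [-0.02, 0.35, 0], "claw": 0}, {"turn": [0, 0, 0], "dp": [-0.05, 0.7, 0], "claw": 0}, {"turn": [0, 0, 0], "dp": [-0.08, 1, 0], "claw": 0}]}}

```text
t: 18.93
ee_pos: [596.8, -155.6, 138.4]
orientation: [-1.573, 0.038, -0.049]
ft_force: [0.2, 0.4, -2.2]
width: 35.5
```

Request:
{"op": "jog_arm", "data": {"steps": [{"turn": [0, 0, 0], "dp": [-0.02, 0.35, 0], "claw": 0}, {"turn": [0, 0, 0], "dp": [-0.05, 0.7, 0], "claw": 0}, {"turn": [0, 0, 0], "dp": [-0.08, 1, 0], "claw": 0}]}}

```text
t: 19.18
ee_pos: [589.7, -73.8, 138.2]
orientation: [-1.573, 0.038, -0.048]
ft_force: [-0.2, 0.3, -0.8]
width: 35.6
```

Request:
{"op": "jog_arm", "data": {"steps": [{"turn": [0, 0, 0], "dp": [-0.02, 0.35, 0], "claw": 0}, {"turn": [0, 0, 0], "dp": [-0.05, 0.7, 0], "claw": 0}, {"turn": [0, 0, 0], "dp": [-0.08, 1, 0], "claw": 0}]}}

```text
t: 19.43
ee_pos: [582.7, 8.0, 137.9]
orientation: [-1.573, 0.038, -0.047]
ft_force: [0.4, 0.4, -1.0]
width: 35.4
```

```bash
python3 ori.py
```

```text
pos [582.7   8.  137.9] tiltdeg 0.39 jawyaw -3.09 turn units to ideal [ 0.001   0.0019 -0.0012] F [ 0.4  0.4 -1. ] w 35.4 t 19.4333
```

Request:
{"op": "jog_arm", "data": {"steps": [{"turn": [0.001, 0.0015, -0.001], "dp": [-0.02, 0.35, 0], "claw": 0}, {"turn": [0.001, 0.0015, -0.001], "dp": [-0.05, 0.7, 0], "claw": 0}, {"turn": [0.001, 0.0015, -0.001], "dp": [-0.08, 1, 0], "claw": 0}]}}

```text
t: 19.68
ee_pos: [575.8, 89.7, 137.7]
orientation: [-1.57, 0.044, -0.045]
ft_force: [0.9, 0.0, -1.0]
width: 35.5
```

Request:
{"op": "jog_arm", "data": {"steps": [{"turn": [0, 0, 0], "dp": [-0.02, 0.35, 0], "claw": 0}, {"turn": [0, 0, 0], "dp": [-0.05, 0.7, 0], "claw": 0}, {"turn": [0, 0, 0], "dp": [-0.08, 1, 0], "claw": 0}]}}

```text
t: 19.93
ee_pos: [568.8, 171.4, 137.5]
orientation: [-1.57, 0.043, -0.045]
ft_force: [0.2, -1.0, -0.8]
width: 35.8
```

```bash
python3 ori.py
```

```text
pos [568.8 171.4 137.5] tiltdeg 0.04 jawyaw -3.2 turn units to ideal [-0.      0.0002 -0.0005] F [ 0.2 -1.  -0.8] w 35.8 t 19.9333
```

Request:
{"op": "jog_arm", "data": {"steps": [{"turn": [0, 0, 0], "dp": [-0.01, 0.2, 0], "claw": 0}, {"turn": [0, 0, 0], "dp": [0, 0.31, 0], "claw": 0}, {"turn": [0, 0, 0], "dp": [0, 0.31, 0], "claw": 0}, {"turn": [0, 0, 0], "dp": [0, 0.31, -0.1], "claw": 0}, {"turn": [0, 0, 0], "dp": [0, 0.31, -0.4], "claw": 0}, {"turn": [0, 0, 0], "dp": [0, 0.31, -0.7], "claw": 0}, {"turn": [0, 0, 0], "dp": [0, 0.31, -0.9], "claw": 0}, {"turn": [0, 0, 0], "dp": [0, 0.31, -1], "claw": 0}, {"turn": [0, 0, 0], "dp": [0, 0.31, -1], "claw": 0}, {"turn": [0, 0, 0], "dp": [0, 0.31, -1], "claw": 0}]}}

```text
t: 20.77
ee_pos: [568.9, 195.3, 57.2]
orientation: [-1.571, 0.045, -0.045]
ft_force: [0.3, 0.1, -0.5]
width: 35.4
```

```bash
python3 ori.py
```

```text
pos [568.9 195.3  57.2] tiltdeg 0.01 jawyaw -3.26 turn units to ideal [ 0.0001 -0.     -0.0002] F [ 0.3  0.1 -0.5] w 35.4 t 20.7667
```

Request:
{"op": "jog_arm", "data": {"steps": [{"turn": [0, 0, 0], "dp": [0, 0.02, -0.1], "claw": 0}, {"turn": [0, 0, 0], "dp": [0, 0.02, -0.2], "claw": 0}, {"turn": [0, 0, 0], "dp": [0, 0.02, -0.3], "claw": 0}, {"turn": [0, 0, 0], "dp": [0, 0.02, -0.38], "claw": 0}, {"turn": [0, 0, 0], "dp": [0, 0.02, -0.42], "claw": 0}, {"turn": [0, 0, 0], "dp": [0, 0.02, -0.43], "claw": 0}, {"turn": [0, 0, 0], "dp": [0, 0.02, -0.43], "claw": 0}]}}

```text
t: 21.35
ee_pos: [568.7, 196.9, 22.4]
orientation: [-1.571, 0.045, -0.044]
ft_force: [0.3, 0.0, -1.2]
width: 35.4
```

Request:
{"op": "jog_arm", "data": {"steps": [{"turn": [0, 0, 0], "dp": [0, 0, -0.008], "claw": 0}, {"turn": [0, 0, 0], "dp": [0, 0, -0.016], "claw": 0}, {"turn": [0, 0, 0], "dp": [0, 0, -0.024], "claw": 0}, {"turn": [0, 0, 0], "dp": [0, 0, -0.024], "claw": 0}]}}

```text
t: 21.68
ee_pos: [568.9, 197.0, 20.7]
orientation: [-1.571, 0.045, -0.045]
ft_force: [-1.1, 0.5, -0.4]
width: 35.3
```

Request:
{"op": "jog_arm", "data": {"steps": [{"turn": [0, 0, 0], "dp": [0, 0, -0.008], "claw": 0}, {"turn": [0, 0, 0], "dp": [0, 0, -0.014], "claw": 0}, {"turn": [0, 0, 0], "dp": [0, 0, -0.014], "claw": 0}]}}

```text
t: 21.93
ee_pos: [568.9, 197.1, 20.7]
orientation: [-1.571, 0.045, -0.044]
ft_force: [-3.2, -1.1, 8.9]
width: 35.4
```

Request:
{"op": "jog_arm", "data": {"steps": [{"turn": [0, 0, 0], "dp": [0, 0, 0], "claw": 0.42}, {"turn": [0, 0, 0], "dp": [0, 0, 0], "claw": 0.46}, {"turn": [0, 0, 0], "dp": [0, 0, 0], "claw": 0.55}, {"turn": [0, 0, 0], "dp": [0, 0, 0], "claw": 0.8}, {"turn": [0, 0, 0], "dp": [0, 0, 0], "claw": 0.9}, {"turn": [0, 0, 0], "dp": [0, 0, 0], "claw": 0.9}, {"turn": [0, 0, 0], "dp": [0, 0, 0], "claw": 0.9}, {"turn": [0, 0, 0], "dp": [0, 0, 0], "claw": 0.9}]}}

```text
t: 22.6
ee_pos: [568.9, 197.1, 20.6]
orientation: [-1.571, 0.045, -0.045]
ft_force: [0.1, 0.1, 0.1]
width: 76.7
```

Request:
{"op": "jog_arm", "data": {"steps": [{"turn": [0, 0, 0], "dp": [0, 0, 0.2], "claw": 0.9}, {"turn": [0, 0, 0], "dp": [0, 0, 0.5], "claw": 0.9}, {"turn": [0, 0, 0], "dp": [0, 0, 0.8], "claw": 0.9}, {"turn": [0, 0, 0], "dp": [0, 0, 1], "claw": 0.9}, {"turn": [0, 0, 0], "dp": [0, 0, 1], "claw": 0.9}]}}

```text
t: 23.02
ee_pos: [571.1, 197.8, 104.0]
orientation: [-1.569, 0.04, -0.049]
ft_force: [0.3, 0.4, 0.9]
width: 78.9
```

```bash
python3 ori.py; python3 look.py q48 565 150 30 60
```

```text
pos [571.1 197.8 104. ] tiltdeg 0.32 jawyaw -3.25 turn units to ideal [-0.0005  0.0017 -0.0003] F [0.3 0.4 0.9] w 78.9 t 23.0167
```

View pics/q48.png

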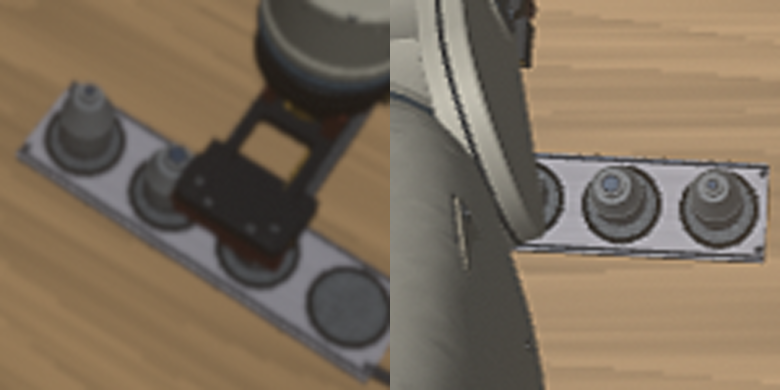

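The 72, 60 and 48 stand upright in seats 4, 3 and 2. Last is the 36.

Request:
{"op": "jog_arm", "data": {"steps": [{"turn": [0, 0.001, 0], "dp": [-0.1, -0.3, 0.15], "claw": 0.9}, {"turn": [0, 0.001, 0], "dp": [-0.24, -0.65, 0.15], "claw": 0.9}, {"turn": [0, 0.001, 0], "dp": [-0.38, -0.98, 0.15], "claw": 0.9}]}}

```text
t: 23.37
ee_pos: [537.7, 118.0, 111.7]
orientation: [-1.571, 0.046, -0.041]
ft_force: [0.4, -0.4, -0.2]
width: 79.0
```

Request:
{"op": "jog_arm", "data": {"steps": [{"turn": [0, 0, 0], "dp": [-0.13, -0.35, 0], "claw": 0.9}, {"turn": [0, 0, 0], "dp": [-0.26, -0.7, 0], "claw": 0.9}, {"turn": [0, 0, 0], "dp": [-0.38, -0.98, 0], "claw": 0.9}]}}

```text
t: 23.62
ee_pos: [505.3, 38.0, 110.1]
orientation: [-1.571, 0.049, -0.039]
ft_force: [0.1, -0.4, 0.6]
width: 79.0
```

Request:
{"op": "jog_arm", "data": {"steps": [{"turn": [0, 0, 0], "dp": [-0.13, -0.35, 0], "claw": 0.9}, {"turn": [0, 0, 0], "dp": [-0.26, -0.7, 0], "claw": 0.9}, {"turn": [0, 0, 0], "dp": [-0.38, -0.98, 0], "claw": 0.9}]}}

```text
t: 23.87
ee_pos: [472.8, -41.8, 108.6]
orientation: [-1.571, 0.052, -0.036]
ft_force: [-0.1, 0.4, -0.4]
width: 78.9
```

```bash
python3 ori.py
```

```text
pos [472.8 -41.8 108.6] tiltdeg 0.55 jawyaw -3.21 turn units to ideal [ 0.0001 -0.0031 -0.0005] F [-0.1  0.4 -0.4] w 78.9 t 23.8667
```

Request:
{"op": "jog_arm", "data": {"steps": [{"turn": [0, -0.002, 0], "dp": [-0.13, -0.35, 0], "claw": 0.9}, {"turn": [0, -0.002, 0], "dp": [-0.26, -0.7, 0], "claw": 0.9}, {"turn": [0, -0.002, 0], "dp": [-0.28, -0.91, 0], "claw": 0.9}, {"turn": [0, -0.002, 0], "dp": [-0.28, -0.91, 0], "claw": 0.9}, {"turn": [0, -0.002, 0], "dp": [-0.28, -0.91, -0.15], "claw": 0.9}, {"turn": [0, -0.002, 0], "dp": [-0.28, -0.91, -0.45], "claw": 0.9}, {"turn": [0, -0.002, 0], "dp": [-0.28, -0.91, -0.7], "claw": 0.9}, {"turn": [0, -0.002, 0], "dp": [-0.28, -0.91, -0.8], "claw": 0.9}, {"turn": [0, -0.002, 0], "dp": [-0.28, -0.91, -0.8], "claw": 0.9}]}}

```text
t: 24.62
ee_pos: [448.7, -113.5, 42.4]
orientation: [-1.57, 0.05, -0.037]
ft_force: [0.3, 0.1, -0.3]
width: 79.5
```

```bash
python3 ori.py;python3 look.py g36 450 -115 30 60
```

```text
pos [ 448.7 -113.5   42.4] tiltdeg 0.47 jawyaw -3.18 turn units to ideal [-0.0003 -0.0026 -0.0007] F [ 0.3  0.1 -0.3] w 79.5 t 24.6167
```

View pics/g36.png

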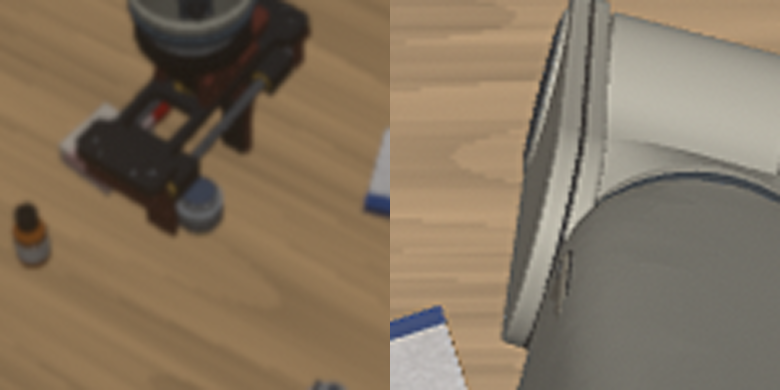

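Request:
{"op": "jog_arm", "data": {"steps": [{"turn": [0, -0.0015, 0], "dp": [0.015, -0.025, -0.1], "claw": 0.9}, {"turn": [0, -0.0015, 0], "dp": [0.015, -0.025, -0.25], "claw": 0.9}, {"turn": [0, -0.0015, 0], "dp": [0.015, -0.025, -0.38], "claw": 0.9}, {"turn": [0, -0.0015, 0], "dp": [0.015, -0.025, -0.43], "claw": 0.9}, {"turn": [0, -0.0015, 0], "dp": [0.015, -0.025, -0.43], "claw": 0.9}, {"turn": [0, -0.0015, 0], "dp": [0.015, -0.025, -0.43], "claw": 0.9}]}}

```text
t: 25.22
ee_pos: [451.4, -116.0, 9.9]
orientation: [-1.57, 0.044, -0.043]
ft_force: [-0.8, -0.1, -0.2]
width: 79.2
```

```bash
python3 ori.py
```

```text
pos [ 451.4 -116.     9.9] tiltdeg 0.01 jawyaw -3.17 turn units to ideal [-0.     -0.0001 -0.0007] F [-0.8 -0.1 -0.2] w 79.2 t 25.2167
```

Request:
{"op": "jog_arm", "data": {"steps": [{"turn": [0, 0, 0], "dp": [-0.015, 0, -0.03], "claw": 0.9}, {"turn": [0, 0, 0], "dp": [-0.015, 0, -0.055], "claw": 0.8}, {"turn": [0, 0, 0], "dp": [-0.015, 0, -0.055], "claw": 0.6}, {"turn": [0, 0, 0], "dp": [-0.015, 0, -0.055], "claw": 0.5}, {"turn": [0, 0, 0], "dp": [-0.015, 0, -0.055], "claw": 0.45}, {"turn": [0, 0, 0], "dp": [-0.015, 0, -0.055], "claw": 0.42}, {"turn": [0, 0, 0], "dp": [-0.015, 0, -0.055], "claw": 0.38}, {"turn": [0, 0, 0], "dp": [-0.015, 0, -0.055], "claw": 0.3}, {"turn": [0, 0, 0], "dp": [-0.015, 0, -0.055], "claw": 0.1}, {"turn": [0, 0, 0], "dp": [-0.015, 0, -0.055], "claw": 0}, {"turn": [0, 0, 0], "dp": [-0.015, 0, -0.055], "claw": 0}, {"turn": [0, 0, 0], "dp": [-0.015, 0, -0.055], "claw": 0}]}}

```text
t: 26.22
ee_pos: [450.3, -116.1, 5.5]
orientation: [-1.57, 0.044, -0.043]
ft_force: [0.2, 0.2, 2.4]
width: 34.9
```

```bash
python3 ori.py
```

```text
pos [ 450.3 -116.1    5.5] tiltdeg 0.01 jawyaw -3.18 turn units to ideal [-0.     -0.     -0.0007] F [0.2 0.2 2.4] w 34.9 t 26.2167
```

Request:
{"op": "jog_arm", "data": {"steps": [{"turn": [0, 0, 0], "dp": [0, 0, 0.05], "claw": 0}, {"turn": [0, 0, 0], "dp": [0, 0, 0.2], "claw": 0}, {"turn": [0, 0, 0], "dp": [0, 0, 0.45], "claw": 0}, {"turn": [0, 0, 0], "dp": [0, 0, 0.75], "claw": 0}, {"turn": [0, 0, 0], "dp": [0, 0, 1], "claw": 0}]}}

```text
t: 26.63
ee_pos: [449.9, -116.0, 86.6]
orientation: [-1.57, 0.044, -0.043]
ft_force: [0.1, 0.2, -1.5]
width: 35.5
```

Request:
{"op": "jog_arm", "data": {"steps": [{"turn": [0, 0, 0], "dp": [0.06, 0.2, 0.2], "claw": 0}, {"turn": [0, 0, 0], "dp": [0.16, 0.5, 0.4], "claw": 0}, {"turn": [0, 0, 0], "dp": [0.25, 0.8, 0.55], "claw": 0}, {"turn": [0, 0, 0], "dp": [0.32, 1, 0.55], "claw": 0}]}}

```text
t: 26.97
ee_pos: [477.2, -34.7, 133.0]
orientation: [-1.57, 0.041, -0.046]
ft_force: [0.5, -0.3, -1.5]
width: 35.2
```

Request:
{"op": "jog_arm", "data": {"steps": [{"turn": [0, 0, 0], "dp": [0.11, 0.35, 0], "claw": 0}, {"turn": [0, 0, 0], "dp": [0.22, 0.7, 0], "claw": 0}, {"turn": [0, 0, 0], "dp": [0.32, 1, 0], "claw": 0}]}}

```text
t: 27.22
ee_pos: [502.9, 46.9, 133.4]
orientation: [-1.57, 0.041, -0.047]
ft_force: [0.8, -0.2, -1.7]
width: 35.6
```

Request:
{"op": "jog_arm", "data": {"steps": [{"turn": [0, 0, 0], "dp": [0.11, 0.35, 0], "claw": 0}, {"turn": [0, 0, 0], "dp": [0.22, 0.7, 0], "claw": 0}, {"turn": [0, 0, 0], "dp": [0.32, 1, 0], "claw": 0}]}}

```text
t: 27.47
ee_pos: [528.6, 128.7, 133.5]
orientation: [-1.57, 0.04, -0.046]
ft_force: [0.3, -0.7, -1.3]
width: 35.6
```

Request:
{"op": "jog_arm", "data": {"steps": [{"turn": [0, 0, 0], "dp": [0.11, 0.35, 0], "claw": 0}, {"turn": [0, 0, 0], "dp": [0.22, 0.7, 0], "claw": 0}, {"turn": [0, 0, 0], "dp": [0.32, 1, 0], "claw": 0}]}}

```text
t: 27.72
ee_pos: [554.1, 210.5, 133.4]
orientation: [-1.57, 0.04, -0.045]
ft_force: [0.2, -0.8, -1.5]
width: 35.6
```

```bash
python3 ori.py
```

```text
pos [554.1 210.5 133.4] tiltdeg 0.18 jawyaw -3.13 turn units to ideal [-0.0001  0.001  -0.001 ] F [ 0.2 -0.8 -1.5] w 35.6 t 27.7167
```

Request:
{"op": "jog_arm", "data": {"steps": [{"turn": [0, 0.0006, 0], "dp": [0.1, 0.35, 0], "claw": 0}, {"turn": [0, 0.0006, 0], "dp": [0.22, 0.67, 0], "claw": 0}, {"turn": [0, 0.0006, 0], "dp": [0.22, 0.67, 0], "claw": 0}, {"turn": [0, 0.0006, 0], "dp": [0.22, 0.67, -0.1], "claw": 0}, {"turn": [0, 0.0006, 0], "dp": [0.22, 0.67, -0.4], "claw": 0}, {"turn": [0, 0.0006, 0], "dp": [0.22, 0.67, -0.7], "claw": 0}, {"turn": [0, 0.0006, 0], "dp": [0.22, 0.67, -0.9], "claw": 0}, {"turn": [0, 0.0006, 0], "dp": [0.22, 0.67, -1], "claw": 0}, {"turn": [0, 0.0006, 0], "dp": [0.22, 0.67, -1], "claw": 0}, {"turn": [0, 0.0006, 0], "dp": [0.22, 0.67, -1], "claw": 0}]}}

```text
t: 28.55
ee_pos: [571.4, 263.3, 53.2]
orientation: [-1.57, 0.043, -0.044]
ft_force: [-0.5, 0.1, -1.2]
width: 35.2
```

```bash
python3 ori.py
```

```text
pos [571.4 263.3  53.2] tiltdeg 0.02 jawyaw -3.16 turn units to ideal [ 0.      0.0001 -0.0008] F [-0.5  0.1 -1.2] w 35.2 t 28.55
```

Request:
{"op": "jog_arm", "data": {"steps": [{"turn": [0, 0, 0], "dp": [0.01, 0.015, -0.1], "claw": 0}, {"turn": [0, 0, 0], "dp": [0.01, 0.015, -0.2], "claw": 0}, {"turn": [0, 0, 0], "dp": [0.01, 0.015, -0.3], "claw": 0}, {"turn": [0, 0, 0], "dp": [0.01, 0.015, -0.38], "claw": 0}, {"turn": [0, 0, 0], "dp": [0.01, 0.015, -0.41], "claw": 0}, {"turn": [0, 0, 0], "dp": [0.01, 0.015, -0.42], "claw": 0}, {"turn": [0, 0, 0], "dp": [0.01, 0.015, -0.42], "claw": 0}]}}

```text
t: 29.13
ee_pos: [572.1, 264.5, 19.3]
orientation: [-1.571, 0.043, -0.043]
ft_force: [0.3, -0.5, -1.6]
width: 35.4
```

Request:
{"op": "jog_arm", "data": {"steps": [{"turn": [0, 0, 0], "dp": [0, 0, -0.008], "claw": 0}, {"turn": [0, 0, 0], "dp": [0, 0, -0.016], "claw": 0}, {"turn": [0, 0, 0], "dp": [0, 0, -0.022], "claw": 0}, {"turn": [0, 0, 0], "dp": [0, 0, -0.022], "claw": 0}]}}

```text
t: 29.47
ee_pos: [572.2, 264.5, 17.6]
orientation: [-1.571, 0.043, -0.043]
ft_force: [0.1, -0.7, -1.9]
width: 35.5
```

Request:
{"op": "jog_arm", "data": {"steps": [{"turn": [0, 0, 0], "dp": [0, 0, -0.008], "claw": 0}, {"turn": [0, 0, 0], "dp": [0, 0, -0.014], "claw": 0}, {"turn": [0, 0, 0], "dp": [0, 0, -0.014], "claw": 0}]}}

```text
t: 29.72
ee_pos: [572.1, 264.5, 17.6]
orientation: [-1.571, 0.043, -0.043]
ft_force: [-3.1, -1.4, 7.8]
width: 35.4
```

Request:
{"op": "jog_arm", "data": {"steps": [{"turn": [0, 0, 0], "dp": [0, 0, 0], "claw": 0.42}, {"turn": [0, 0, 0], "dp": [0, 0, 0], "claw": 0.46}, {"turn": [0, 0, 0], "dp": [0, 0, 0], "claw": 0.55}, {"turn": [0, 0, 0], "dp": [0, 0, 0], "claw": 0.8}, {"turn": [0, 0, 0], "dp": [0, 0, 0], "claw": 0.9}, {"turn": [0, 0, 0], "dp": [0, 0, 0], "claw": 0.9}, {"turn": [0, 0, 0], "dp": [0, 0, 0], "claw": 0.9}, {"turn": [0, 0, 0], "dp": [0, 0, 0], "claw": 0.9}]}}

```text
t: 30.38
ee_pos: [572.1, 264.5, 17.5]
orientation: [-1.571, 0.043, -0.043]
ft_force: [-0.0, 1.1, -1.1]
width: 76.9
```

Request:
{"op": "jog_arm", "data": {"steps": [{"turn": [0, 0, 0], "dp": [0, 0, 0.2], "claw": 0.9}, {"turn": [0, 0, 0], "dp": [0, 0, 0.5], "claw": 0.9}, {"turn": [0, 0, 0], "dp": [0, 0, 0.8], "claw": 0.9}, {"turn": [0, 0, 0], "dp": [0, 0, 1], "claw": 0.9}, {"turn": [0, 0, 0], "dp": [0, 0, 1], "claw": 0.9}]}}

```text
t: 30.8
ee_pos: [574.3, 265.5, 101.1]
orientation: [-1.568, 0.039, -0.048]
ft_force: [0.5, 0.6, 0.4]
width: 78.9
```

Request:
{"op": "jog_arm", "data": {"steps": [{"turn": [0, 0, 0], "dp": [0, 0.2, 0.3], "claw": 0.9}, {"turn": [0, 0, 0], "dp": [-0.2, 0.5, 0.6], "claw": 0.9}, {"turn": [0, 0, 0], "dp": [-0.5, 0.8, 0.9], "claw": 0.9}, {"turn": [0, 0, 0], "dp": [-0.8, 1, 1], "claw": 0.9}, {"turn": [0, 0, 0], "dp": [-0.9, 1, 1], "claw": 0.9}]}}

```text
t: 31.22
ee_pos: [500.7, 348.5, 182.6]
orientation: [-1.566, 0.036, -0.047]
ft_force: [0.3, -0.5, 0.6]
width: 79.0
```

Request:
{"op": "jog_arm", "data": {"steps": [{"turn": [0, 0, 0], "dp": [-0.3, 0.3, 0], "claw": 0.9}, {"turn": [0, 0, 0], "dp": [-0.6, 0.6, 0], "claw": 0.9}, {"turn": [0, 0, 0], "dp": [-0.8, 0.9, 0], "claw": 0.9}, {"turn": [0, 0, 0], "dp": [-0.8, 1, 0], "claw": 0.9}, {"turn": [0, 0, 0], "dp": [-0.8, 1, 0], "claw": 0.9}]}}

```text
t: 31.63
ee_pos: [436.0, 429.6, 181.5]
orientation: [-1.566, 0.034, -0.044]
ft_force: [0.1, -0.4, 0.7]
width: 79.0
```

```bash
python3 ori.py; python3 look.py fin 550 50 30 150; python3 - <<'E'
from meas import *
a,b=pickle.load(open("fin.pkl","rb"))
seat=[(572,264.6),(568.3,196.9),(564.3,129),(560.4,61.3)]
for i,(h,(x,y)) in enumerate(zip((28.5,33,38,43),seat)):
  for n,d in(("scene",a),("top",b)):
    w=cloud(d).reshape(-1,3);p=w[np.hypot(w[:,0]-x,w[:,1]-y)<26]
    try: r=axis(d,x,y,22,12+h-2);print("seat",i+1,n,r[0].round(1),r[1],"top",np.nanmax(p[:,2]).round(1))
    except Exception as e: print(n,e)
for n,d in(("scene",a),("top",b)):
    w=cloud(d)
    for nm,x,y,r in(("bottle",541,-198,28),("flask",436,-201,60)):
        p=w[(np.hypot(w[...,0]-x,w[...,1]-y)<r)&(w[...,2]>8)];print(n,nm,np.median(p,0).round(1),len(p))
E
```

```text
pos [436.  429.6 181.5] tiltdeg 0.45 jawyaw -2.85 turn units to ideal [-0.0012  0.0022 -0.0025] F [ 0.1 -0.4  0.7] w 79.0 t 31.6333
seat 1 scene [572.8 265.6] 63 top 53.7
seat 1 top [571.8 264.7] 47 top 54.8
seat 2 scene [569.6 197.7] 73 top 64.7
seat 2 top [568.6 196.6] 44 top 63.6
seat 3 scene [565.8 129.6] 99 top 75.4
seat 3 top [565.  128.6] 49 top 76.9
seat 4 scene [561.6  62.3] 113 top 87.7
seat 4 top [561.   61.2] 53 top 87.5
scene bottle [ 547.  -194.    35.3] 169
scene flask [ 438.3 -196.7   24.2] 589
top bottle [ 537.7 -196.    37.1] 137
top flask [ 432.4 -200.7   24.4] 784
```

View pics/fin.png

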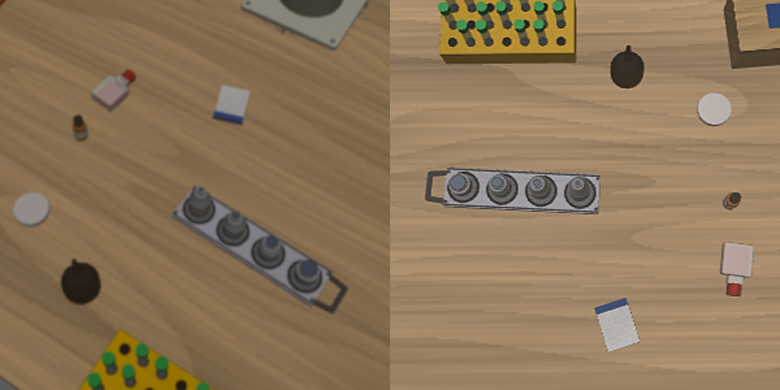

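All four stand in order within about 1 mm of their seat centres, and the bystanders have not moved. I'm handing the job in.

```bash
python3 -c "
from workcell import ctrl
print(ctrl.close_job())"
```

```text
the job is handed in; nothing more can be done
None
```

The four objectives are in the rack, and the job was handed in at about 32 s of the 90 s allowed. From the handle outward they are the 36, 48, 60 and 72 mm objectives in seats 1 to 4, each upright with the lens up.

**Placing:** Each one was lowered until it touched the felt floor at the expected height, with about 8–11 N of contact force. It was then released slowly and the gripper lifted clear.

**Final check, both cameras:**
- **Position:** all four axes are within about 2 mm of their seat centres.
- **Height:** the top heights (about 54, 64, 76 and 88 mm) match the expected 48, 60, 72 and 84 mm in order. They read 3–7 mm high, as the heights of the objectives did on the bench.
- **Bystanders:** the oil bottle and flask are where they started, within measuring noise. The arm was parked clear and touching nothing.

**Disagreement:** the scene camera put the rack about 2.5 mm further out in x than the top camera. I aimed about 1 mm beyond the top camera's value, well inside the 9 mm of play each foot has in its seat.

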